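# Set the lamp supply's level behind its fold-down panel

### The job

Set the microscope lamp supply (the grey box with the fold-down front panel): pull the panel down by its handle until it lies fully open, and turn the grey knob on its inner side until the black pointer stands at the red mark. Then push the panel up again until it is fully shut, with the pointer still at the mark, and leave the dropper bottle, the rock and the dish beside the box where they are.

Things in the scene. Friction and masses are not known exactly. Their poses are not given: they have to be found in the camera images.
- box_hinge (a point): Middle of the panel's hinge line, 50 mm above the bench, at the front of the lamp supply: a grey box 80 (deep) x 260 (wide) x 204 mm (high), fixed to the bench, 0 to 80 mm behind this point, open only at the front. Axes are the box's: x level from front to rear, y along the hinge (to the left for someone who stands before the box and looks at its front), z up.
- panel (a joint): Angle of the front panel: 0 upright and shut, 1.571 folded down to the front, level (hard stops at both). A plate 260 mm wide, 12 thick, 150 from hinge to free edge; its inner face passes through the hinge line. Stiff damped hinge: stays shut when upright; from about half open its weight may carry it slowly down. 1 to 4 N at the handle moves it. When open it rests firmly on its stop.
- handle (a point): Centre of the handle: a black round bar, 16 mm thick, 44 long, parallel to the hinge (its y), on one central stem 14 wide, beyond the panel's free edge: 186 mm from the hinge along the panel, 6 mm outside its inner face. Shut, it is 236 mm above the bench, above the box's top; open, 44 mm. The bar's ends are free: pinched end to end from above, it can pivot in the grip as the panel swings.
- knob_grip (a point): Point on the knob's axis at the height to grip it. A fluted grey cylinder 30 mm in diameter with a white line on top, standing 38 mm up from the panel's inner face (grip point 26 mm above that face), 95 mm from the hinge and 60 mm to the +y side of the panel's middle. With the panel open its axis is vertical and it is free to grip from above.
- knob (a joint): Turn of the knob (rad): grows clockwise as seen from above with the panel open; range -2.8 to 2.8; light friction (0.04 N m), stays where it is left.
- pointer (a joint): Angle of the black pointer on the white dial (100 mm across) beside the knob: geared to the knob, it turns the same way, half as far. 0: it points straight at the hinge; grows clockwise as seen from above with the panel open. It lies under a window (106 mm across with its black rim, 7 mm proud of the panel) and cannot be touched itself.
- mark (a joint): Angle of the red mark about the dial's centre, counted as the pointer's: the pointer stands at the mark when the two angles are equal. It is set beforehand, differs from run to run, and does not move.
- pointer_tip (a point): Tip of the black pointer, 38 mm from the dial's centre. Axes: -z runs from the dial's centre out through the tip, y across the pointer, x out of the dial.
- red_mark (a point): Centre of the red mark, a tab 7 mm wide (round the dial) and 11 mm long, 43.5 mm from the dial's centre.
- dial_centre (a point): Centre of the dial on the panel's inner face, 80 mm from the hinge and 60 mm to the -y side of the panel's middle.
- dropper_mid (a point): Bystander: amber dropper bottle, 33 mm wide and 102 mm tall, standing to the right of the box; point half-way up.
- rock_mid (a point): Bystander: reddish-brown rock, 50x48x37 mm, on the bench to the right of the panel; point half-way up.
- dish_mid (a point): Bystander: clear lidded dish, 63 mm across, 15 mm high, to the left of the box; point half-way up.

How it is judged:
On the way, in this order (a step that is already met when the one before it is completed fails the run):
1. the panel is folded fully down (within about 0.1 rad of its stop) (value of joint panel above 1.47 rad), for 0.2 s.
2. with the panel open, the pointer stands at the red mark (the mark's centre within 3.5 mm of the pointer's line) (y of red_mark in the frame of pointer_tip between -0.0035 and 0.0035 m and value of joint panel above 1.4 rad), for 0.4 s.
At the end, for the whole second after the job is handed in: The panel is upright and shut (within 0.05 rad) and at rest, the pointer stands at the red mark (the mark's centre within 3.5 mm of the pointer's line), and the bottle, rock and dish are within 20 mm of where they stood (value of joint panel below 0.05 rad and velocity of joint panel between -0.05 and 0.05 rad/s and y of red_mark in the frame of pointer_tip between -0.0035 and 0.0035 m and distance of each of dropper_mid, rock_mid, dish_mid from where it was at the start of the episode below 0.02 m); the robot touches nothing.
It fails at once if the dropper bottle beside the box is knocked more than 30 mm from its place (distance of dropper_mid from where it was at the start of the episode above 0.03 m).
It fails at once if the rock beside the box is knocked more than 30 mm from its place (distance of rock_mid from where it was at the start of the episode above 0.03 m).
It fails at once if the dish beside the box is knocked more than 30 mm from its place (distance of dish_mid from where it was at the start of the episode above 0.03 m).
It also fails if it takes over 72 s, if anything falls off the work surface, if the arm or the gripper's body presses on something with over 40 N, if the wrist force passes 120 N, or if a joint passes its speed limit or range.

### The arm

A 6-joint arm with a two-finger parallel gripper is mounted at the origin on a cart in front of the work surface, level with it; the furniture and walls round the work are solid. World frame = base frame: x ahead of the robot, y to its left, z up, the work surface at z = 0. Lengths are in m, angles in rad, forces in N, time in s.
With the tool pointing down it reaches from about 0.375 to 0.925 m from the base axis. Payload 5.7 kg.
Tool frame: the origin (TCP) lies midway between the tips of the shut fingers; the grasp point (between the pads) lies bot.grip_point_offset behind it (bot.grip_point_offset is the distance from the TCP to the grasp point, in m); z points along the fingers, y is the line along which they close (so a half turn about z gives the same grasp; the last joint's range is limited). The gripper opens to 85 mm and grips with 20 to 120 N. Pads are 22 mm wide; open, the fingers measure 114 mm over their backs; the gripper's body (76 mm by 85 mm) begins 54 mm behind the grasp point. The pads swing forward as they close: fully open they stand 13 mm farther back than shut.
Start: joints at [-1.361, 0.359, 1.51, -0, 1.272, -0.115], TCP at [0.191, -0.569, 0.231] pointing down, gripper open.
Joint ranges: [-2.97, 2.97], [-1.01, 2.36], [0.21, 2.38], [-0.96, 4.11], [0.2, 2.71], [-2.98, 2.98]. Speed limits (rad/s): [2.39, 2.39, 3.14, 3.14, 3.14, 3.14].

### API

Orientations are given as a 3x3 rotation matrix whose columns are the frame's x, y, z axes.
In Python, from station import monitor, imaging, ticket, models, bot gives the robot as it stands.
- The arm moves only by the tool step_arm, never from a script. Its argument "moves" is one flat list of numbers, 7 for each row, row after row: the shift along the tool's x, y, z scaled (see below), then the turn, a rotation vector about the tool's x, y, z scaled (see below), then the closure, from -1 (fully open) to 1 (shut). In form: [dx, dy, dz, wx, wy, wz, hand, dx, dy, dz, wx, wy, wz, hand, ...]. A call has 1 to 12 rows; each row is the pose to reach, as a shift and turn from the pose commanded when the call began, along the tool's axes at that moment; what a row does not reach only later rows make up. The controller multiplies each number of a shift by 0.6 m and each number of a turn by pi/2 rad. A row lasts 1/12 s, in which the tool goes at most 41.7 mm and 7.16 degrees, less where a joint would pass 70% of its speed; a pose out of reach is approached as far as the arm can. A call with a number of a shift or a turn outside -1 to 1 is refused whole. A call with a gripper value outside its range is refused whole. The fingers move at their own pace and stop on an object; the grip force is fixed at half the most. Time passes only in rows, so rows that repeat a pose let the fingers close. It gives the time, the measured TCP pose, the force, the opening and the grip force at its end, in the units of the state.
- monitor.observe(): the state, without advancing time (a new reading comes with each control period).
- imaging.get_image(name): name is "side" or "top" or "wrist"; returns a dict with "image" (384x512x3 uint8, blue, green, red), "fov_y" (degrees; the focal length in pixels is half the picture's height over the tangent of half this angle, whatever the lens; pixels are square), "cx", "cy" (the principal point, pixels), "k1" (the pictures are not rectified: a ray, as slopes to the right and down, at radius r is drawn at 1 + k1 r^2 times it, then the intrinsics apply), "R" (3x3) and "t" (3): a world point X has camera coordinates R X + t. Camera axes: x right, y down, z forward; pixel columns grow to the right and rows downward; lengths in m; the calibration is good to about 2 mm. A picture is of the moment at which its call begins. There is no depth.
- ticket.sign_off(): hands the job in; it is judged then, once.
Trained networks look in a picture, given as the dict that the camera call returned (one of the last four; its "shot" number tells which), for a name from the list of things; names that differ only in an ending like _2 or _b are one class to them, and where a whole thing is asked for, a point or a joint stands for the part that bears it (a point fixed in the world has none). Each returns a list of dicts, best first, with "confidence" (0 to 1); they miss things now and then, are a little off and sometimes report something else, mostly with a low value. They report only what shows in the picture. A call takes as long as a camera call.
- models.look_for(picture, label): "location" ([x, y, z] in m, in world coordinates, good to about 4 mm: the middle of the surface that is visible of it).
- models.spot_point(picture, label): "location" ([x, y, z] in m, in world coordinates, good to about 4 mm: a listed point, or the origin of a listed thing).
The state is a dict: "clock": time; "joint_pos": joint angles; "qd": joint speeds; "effort": joint torques, N m; "position": TCP position; "ee_rot": TCP orientation; "wrist_force": force on the tool from outside, world axes, zero at the start; "ft_torque": the same for the moment, N m; "opening": finger opening in m; "grasp_force": force on a finger pad.
Only numpy, scipy, OpenCV 4.12 (cv2) and the standard library are available. Lean on these libraries where they do the work, as an engineer would, in place of code of your own. Each camera call takes 0.05 s, during which the arm holds its last target. There are 200 camera calls.

## Working session

There is one attempt and no reset: what is moved stays moved. The work goes in short steps, Python scripts to look and compute and a tool call to move; the robot and the scene stay as the last step left them, time stands still between calls to the robot, and variables do not carry over. Pictures are saved under pics/ and viewed, at most 10 in all, crops included, and the job is handed in when it is done.

Besides the shell and the picture viewer there is one more tool, called as name(argument=value, ...), one argument or row to a line, values as JSON. step_arm: Moves the arm, as the interface text tells. Its arguments: {"type":"object","properties":{"moves":{"type":"array","items":{"type":"number"}}},"required":["moves"]}

```bash
ls; mkdir -p pics; python3 - <<'E'
from station import monitor, imaging, ticket, models, bot
import cv2, numpy as np
s=monitor.observe(); print(s['clock'],s['position'],s['ee_rot'],s['opening'],bot.grip_point_offset)
for c in ['top','side']:
    p=imaging.get_image(c); cv2.imwrite(f'pics/{c}0.png',p['image'])
    for n in ['box_hinge','handle','knob_grip','dropper_mid','rock_mid','dish_mid']:
        print(c,n,[(np.round(d['location'],3).tolist(),round(d['confidence'],2)) for d in models.spot_point(p,n)[:2]])
E
```

```text
pics
0.0 [ 0.19130455 -0.56796267  0.23043532] [[ 9.47716428e-01  3.19113481e-01 -3.98111369e-04]
 [ 3.19113665e-01 -9.47714710e-01  1.81560935e-03]
 [ 2.02089420e-04 -1.84772559e-03 -9.99998273e-01]] 0.08528503217823333 0.0187
top box_hinge [([0.678, 0.184, 0.047], 0.93)]
top handle [([0.678, 0.18, 0.236], 0.92)]
top knob_grip []
top dropper_mid [([0.765, -0.004, 0.048], 0.66)]
top rock_mid [([0.684, -0.061, 0.018], 0.68)]
top dish_mid [([0.559, 0.334, 0.006], 0.92)]
side box_hinge [([0.684, 0.185, 0.049], 0.69)]
side handle [([0.676, 0.18, 0.238], 0.68)]
side knob_grip []
side dropper_mid [([0.762, -0.004, 0.045], 0.74)]
side rock_mid [([0.682, -0.061, 0.015], 0.64)]
side dish_mid [([0.562, 0.336, 0.007], 0.63)]
```

View pics/top0.png

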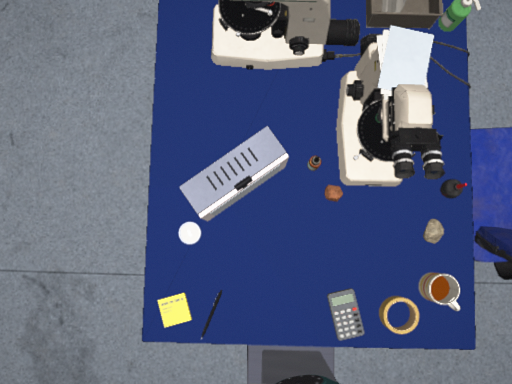

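View pics/side0.png

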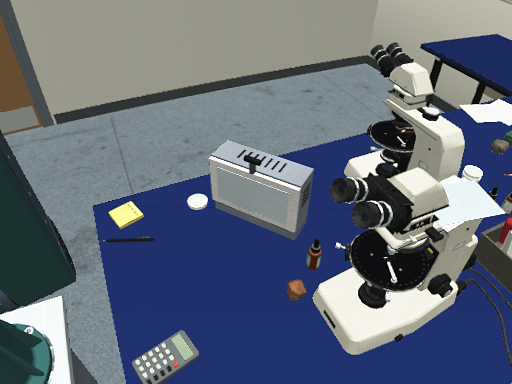

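Top: box yawed, with its front top edge from about (202,218) to (288,157) and the handle at (242,183). The rock is at (333,192), the bottle at (314,162) and the dish at (190,233). Side: the same layout, panel shut with the handle on top at about (252,163). Next I measure the yaw.

```bash
cat > h.py <<'E'
from station import monitor, imaging, ticket, models, bot
import cv2, numpy as np
from scipy.spatial.transform import Rotation as Rn
def proj(p,X):
    c=np.asarray(X)@np.array(p['R']).T+p['t']; s=c[...,:2]/c[...,2:]; f=p['image'].shape[0]/2/np.tan(np.radians(p['fov_y'])/2)
    r2=(s**2).sum(-1,keepdims=True); return s*(1+p['k1']*r2)*f+[p['cx'],p['cy']]
def ray(p,uv,z):
    f=p['image'].shape[0]/2/np.tan(np.radians(p['fov_y'])/2); d=(np.asarray(uv,float)-[p['cx'],p['cy']])/f; s=d.copy()
    for _ in range(20): s=d/(1+p['k1']*(s**2).sum(-1,keepdims=True))
    R=np.array(p['R']); v=np.concatenate([s,np.ones(s.shape[:-1]+(1,))],-1)@R; o=-R.T@p['t']
    return o+v*((z-o[2])/v[...,2])[...,None]
def rot(ty):  # tool down, tool y given (xy)
    y=np.array([*ty,0.])/np.linalg.norm(ty); z=np.array([0,0,-1.]); return np.column_stack([np.cross(y,z),y,z])
def cmd(P,R=None,s=None):  # shift, turn in scaled tool units
    s=s or monitor.observe(); R0=np.array(s['ee_rot']); d=R0.T@(np.asarray(P)-s['position'])/.6
    w=Rn.from_matrix(R0.T@(R0 if R is None else R)).as_rotvec()/(np.pi/2); return np.round(np.r_[d,w],4)
E
python3 - <<'E'
from h import *
p=imaging.get_image('top'); im=p['image']; g=im.astype(int)
m=((g.max(2)-g.min(2)<45)&(g.min(2)>90)).astype(np.uint8)
m[:,:160]=0;m[:115]=0;m[222:]=0;m[:,300:]=0
n,l,st,_=cv2.connectedComponentsWithStats(m); k=1+st[1:,4].argmax(); pts=np.argwhere(l==k)[:,::-1].astype(np.float32)
b=cv2.boxPoints(cv2.minAreaRect(pts)); print(b)
w=ray(p,b,.2); print(w.round(3)); 
for i in range(4):
    d=w[(i+1)%4]-w[i]; print(np.linalg.norm(d).round(3),np.degrees(np.arctan2(d[1],d[0])).round(1))
h=[d['location'] for c in ['top','side'] for _ in range(2) for d in models.spot_point(imaging.get_image(c),'handle')[:1]];print(np.round(h,4))
cv2.imwrite('pics/crop.png',cv2.resize(im[115:235,160:310],None,fx=5,fy=5,interpolation=cv2.INTER_CUBIC))
E
```

```text
[[177.97165 186.80545]
 [267.449   124.49087]
 [293.04984 161.251  ]
 [203.57248 223.56558]]
[[0.666 0.339 0.2  ]
 [0.824 0.128 0.2  ]
 [0.734 0.064 0.2  ]
 [0.579 0.274 0.2  ]]
0.264 -53.3
0.11 -144.5
0.261 126.4
0.108 36.9
[[0.676  0.1802 0.2382]
 [0.6771 0.1804 0.2368]
 [0.6755 0.1818 0.2369]
 [0.6739 0.1805 0.2363]]
```

View pics/crop.png

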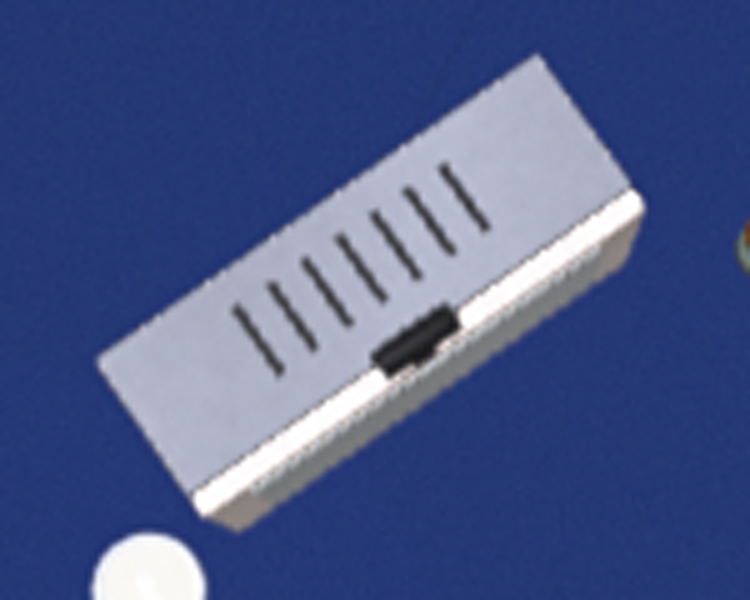

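The crop shows the box top's corners at about (97,360), (540,53), (630,187) and (192,493), with the handle bar at (416,338). I'll take the yaw from those corners.

```bash
python3 - <<'E'
from h import *
p=imaging.get_image('top')
c=np.array([[97,360],[540,53],[630,187],[192,493]])/5+[159.6,114.6]
w=ray(p,c,.204);print(w.round(3))
ang=lambda d:np.degrees(np.arctan2(d[1],d[0])).round(1)
print(ang(w[0]-w[1])-90,ang(w[3]-w[2])-90,ang(w[0]-w[3]),ang(w[1]-w[2]),w.mean(0))
a=np.radians(36.5); by=np.array([-np.sin(a),np.cos(a)])
H=np.array([.6757,.1807,.29]); s=monitor.observe()
mid=[.45,-.19,.29]
print(cmd(mid,rot(-by)))
E
```

```text
[[0.666 0.336 0.204]
 [0.821 0.128 0.204]
 [0.756 0.083 0.204]
 [0.603 0.288 0.204]]
36.599999999999994 36.599999999999994 37.5 34.5 [0.71144896 0.20866865 0.204     ]
[ 6.097e-01 -4.605e-01 -9.780e-02 -1.000e-04 -0.000e+00 -1.988e-01]
```

step_arm(
  moves=[0.61,-0.46,-0.098,0,0,-0.2,-1,0.61,-0.46,-0.098,0,0,-0.2,-1,0.61,-0.46,-0.098,0,0,-0.2,-1,0.61,-0.46,-0.098,0,0,-0.2,-1,0.61,-0.46,-0.098,0,0,-0.2,-1,0.61,-0.46,-0.098,0,0,-0.2,-1,0.61,-0.46,-0.098,0,0,-0.2,-1,0.61,-0.46,-0.098,0,0,-0.2,-1,0.61,-0.46,-0.098,0,0,-0.2,-1,0.61,-0.46,-0.098,0,0,-0.2,-1,0.61,-0.46,-0.098,0,0,-0.2,-1,0.61,-0.46,-0.098,0,0,-0.2,-1],
)

```text
clock: 2.2
position: [0.4537, -0.1851, 0.2913]
ee_rot: [[0.8, 0.6, 0.004], [0.6, -0.8, 0.002], [0.004, 0.001, -1.0]]
wrist_force: [-0.3, 0.2, -0.8]
opening: 0.0854
grasp_force: 0.0
```

```bash
python3 - <<'E'
from h import *
a=np.radians(36.6); by=np.array([-np.sin(a),np.cos(a)])
s=monitor.observe(); print(s['clock'],s['position'])
print(cmd([.6755,.1805,.29],rot(-by)))
E
```

```text
2.2 [ 0.45366675 -0.18508443  0.29134127]
[ 6.615e-01 -2.653e-01  4.900e-03  4.000e-04 -2.700e-03  3.300e-03]
```

step_arm(
  moves=[0.66,-0.265,0.005,0,0,0,-1,0.66,-0.265,0.005,0,0,0,-1,0.66,-0.265,0.005,0,0,0,-1,0.66,-0.265,0.005,0,0,0,-1,0.66,-0.265,0.005,0,0,0,-1,0.66,-0.265,0.005,0,0,0,-1,0.66,-0.265,0.005,0,0,0,-1,0.66,-0.265,0.005,0,0,0,-1,0.66,-0.265,0.005,0,0,0,-1,0.66,-0.265,0.005,0,0,0,-1,0.66,-0.265,0.005,0,0,0,-1,0.66,-0.265,0.005,0,0,0,-1],
)

```text
clock: 3.2
position: [0.6745, 0.1763, 0.2861]
ee_rot: [[0.801, 0.599, -0.0], [0.599, -0.801, 0.001], [0.0, -0.001, -1.0]]
wrist_force: [0.2, 0.2, -0.1]
opening: 0.0854
grasp_force: 0.0
```

```bash
python3 - <<'E'
from h import *
a=np.radians(36.6); by=np.array([-np.sin(a),np.cos(a)])
s=monitor.observe(); print(s['clock'],s['position'],s['ee_rot'])
p=imaging.get_image('wrist'); cv2.imwrite('pics/w1.png',p['image'])
for f in (models.spot_point,models.look_for): print([(np.round(d['location'],4),d['confidence']) for d in f(p,'handle')[:2]])
print(proj(p,np.array([[.6757,.1807,.236]])))
print(cmd([.6757,.1807,.217-.003],rot(-by)))
E
```

```text
3.2 [0.67445729 0.17626463 0.28610952] [[ 8.00674700e-01  5.99099334e-01 -1.14313407e-04]
 [ 5.99099240e-01 -8.00674432e-01  7.43834765e-04]
 [ 3.54103090e-04 -6.64054752e-04 -9.99999717e-01]]
[(array([0.6717, 0.1794, 0.2356]), 0.89)]
[(array([0.6751, 0.182 , 0.2011]), 0.72)]
[[250.50181671 206.53485205]]
[ 1.260e-02 -8.300e-03  1.213e-01 -0.000e+00  9.000e-04 -1.000e-04]
```

View pics/w1.png

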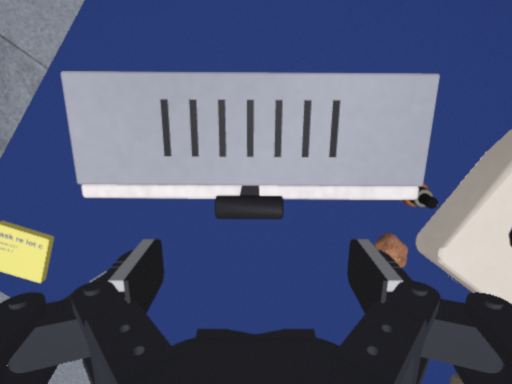

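The wrist view shows the bar at (250,207), against (250.5,206.5) predicted. The box edges run parallel to the image rows, so the yaw is right. Descend and grip.

step_arm(
  moves=[0.0126,-0.0083,0.05,0,0,0,-1,0.0126,-0.0083,0.09,0,0,0,-1,0.0126,-0.0083,0.12,0,0,0,-1,0.0126,-0.0083,0.12,0,0,0,-1,0.0126,-0.0083,0.12,0,0,0,1,0.0126,-0.0083,0.12,0,0,0,1,0.0126,-0.0083,0.12,0,0,0,1,0.0126,-0.0083,0.12,0,0,0,1,0.0126,-0.0083,0.12,0,0,0,1,0.0126,-0.0083,0.12,0,0,0,1,0.0126,-0.0083,0.12,0,0,0,1,0.0126,-0.0083,0.12,0,0,0,1],
)

```text
clock: 4.35
position: [0.6766, 0.183, 0.2178]
ee_rot: [[0.803, 0.596, 0.002], [0.596, -0.803, 0.002], [0.003, -0.0, -1.0]]
wrist_force: [-3.1, 2.4, 6.7]
opening: 0.0429
grasp_force: 62.5
```

```bash
cat >> h.py <<'E'
def arc(ths,shut=False):  # shift along box -x and down, scaled, from first angle
    f=lambda t:np.array([-(.186*np.sin(t)+.006*np.cos(t)),0.186*np.cos(t)-.006*np.sin(t)])
    return [(np.round((f(t)-f(ths[0]))*[1,-1]/.6,3)).tolist() for t in ths]
E
python3 - <<'E'
from h import *
s=monitor.observe(); print(s['position'],s['opening'],s['grasp_force'],s['wrist_force'],s['clock'])
print(s['ee_rot'])
for r in arc(np.r_[np.linspace(0,np.pi/2,21),1.59]): print(r)
E
```

```text
[0.67656365 0.18295343 0.21783973] 0.042911488407236305 62.46907353401184 [-3.05923337  2.37418103  6.72966216] 4.35
[[ 8.02714929e-01  5.96359773e-01  1.94040839e-03]
 [ 5.96356664e-01 -8.02717161e-01  1.97187443e-03]
 [ 2.73354570e-03 -4.25677567e-04 -9.99996173e-01]]
[0.0, -0.0]
[-0.024, 0.002]
[-0.048, 0.005]
[-0.072, 0.011]
[-0.095, 0.018]
[-0.118, 0.027]
[-0.14, 0.038]
[-0.161, 0.051]
[-0.18, 0.065]
[-0.199, 0.081]
[-0.216, 0.098]
[-0.232, 0.116]
[-0.247, 0.136]
[-0.26, 0.157]
[-0.271, 0.178]
[-0.28, 0.201]
[-0.288, 0.224]
[-0.294, 0.247]
[-0.298, 0.271]
[-0.3, 0.296]
[-0.3, 0.32]
[-0.3, 0.326]
```

step_arm(
  moves=[-0.012,0,0,0,0,0,1,-0.024,0.002,0,0,0,0,1,-0.048,0,0.005,0,0,0,1,-0.072,0,0.011,0,0,0,1,-0.095,0,0.018,0,0,0,1,-0.118,0,0.027,0,0,0,1,-0.14,0,0.038,0,0,0,1,-0.161,0,0.051,0,0,0,1,-0.18,0,0.065,0,0,0,1,-0.199,0,0.081,0,0,0,1,-0.216,0,0.098,0,0,0,1,-0.216,0,0.098,0,0,0,1],
)

```text
clock: 5.35
position: [0.5691, 0.1036, 0.1559]
ee_rot: [[0.803, 0.596, -0.003], [0.596, -0.803, -0.001], [-0.003, -0.002, -1.0]]
wrist_force: [-7.8, -0.2, 6.2]
opening: 0.0428
grasp_force: 66.7
```

step_arm(
  moves=[-0.016,0,0.018,0,0,0,1,-0.031,0,0.038,0,0,0,1,-0.044,0,0.059,0,0,0,1,-0.055,0,0.08,0,0,0,1,-0.064,0,0.103,0,0,0,1,-0.072,0,0.126,0,0,0,1,-0.078,0,0.149,0,0,0,1,-0.082,0,0.173,0,0,0,1,-0.084,0,0.198,0,0,0,1,-0.084,0,0.222,0,0,0,1,-0.084,0,0.226,0,0,0,1,-0.084,0,0.226,0,0,0,1],
)

```text
clock: 6.35
position: [0.5299, 0.0746, 0.0215]
ee_rot: [[0.802, 0.597, -0.004], [0.597, -0.802, -0.0], [-0.003, -0.002, -1.0]]
wrist_force: [-8.5, 1.5, 8.6]
opening: 0.0426
grasp_force: 70.4
```

```bash
python3 - <<'E'
from h import *
s=monitor.observe(); print(s['position'],s['wrist_force'])
p=imaging.get_image('top')
for n in ['handle','knob_grip','dial_centre','pointer_tip','red_mark']: print(n,[(np.round(d['location'],4),d['confidence']) for d in models.spot_point(p,n)[:2]])
E
```

```text
[0.52992547 0.07464764 0.02149429] [-8.51244613  1.46280015  8.64173073]
handle []
knob_grip [(array([0.566 , 0.179 , 0.0825]), 0.62)]
dial_centre [(array([0.65  , 0.0892, 0.05  ]), 0.69), (array([0.5577, 0.3345, 0.0072]), 0.24)]
pointer_tip [(array([0.6612, 0.1298, 0.0556]), 0.43)]
red_mark []
```

step_arm(
  moves=[0,0,0,0,0,0,-1,0,0,0,0,0,0,-1,0,0,0,0,0,0,-1,0,0,0,0,0,0,-1,0,0,-0.06,0,0,0,-1,0,0,-0.12,0,0,0,-1,0,0,-0.19,0,0,0,-1,0,0,-0.26,0,0,0,-1,0,0,-0.33,0,0,0,-1,0,0,-0.33,0,0,0,-1],
)

```text
clock: 7.48
position: [0.5374, 0.0748, 0.2272]
ee_rot: [[0.803, 0.596, 0.015], [0.596, -0.803, 0.0], [0.012, 0.009, -1.0]]
wrist_force: [0.5, 0.3, 0.5]
opening: 0.0857
grasp_force: 0.0
```

```bash
python3 - <<'E'
from h import *
s=monitor.observe(); print(s['position'],s['wrist_force'],s['clock'])
p=imaging.get_image('wrist'); cv2.imwrite('pics/w2.png',p['image'])
for n in ['handle','knob_grip','dial_centre','pointer_tip','red_mark']: print(n,[(np.round(d['location'],4),d['confidence']) for d in models.spot_point(p,n)[:2]])
a=np.radians(36.6); bx=np.array([np.cos(a),np.sin(a),0]);by=np.array([-np.sin(a),np.cos(a),0]);H=np.array([.680,.1845,.05])
for X in (H-.095*bx+.06*by+[0,0,.038],H-.08*bx-.06*by): print(X,proj(p,X))
E
```

```text
[0.537424   0.07475509 0.22718997] [0.47529971 0.25230402 0.47059811] 7.4833
handle [(array([0.526 , 0.0735, 0.0426]), 0.72)]
knob_grip [(array([0.5663, 0.1813, 0.0767]), 0.93)]
dial_centre [(array([0.6527, 0.0887, 0.051 ]), 0.86), (array([0.657 , 0.1247, 0.0503]), 0.33)]
pointer_tip [(array([0.6582, 0.1265, 0.0516]), 0.56)]
red_mark [(array([0.6936, 0.1048, 0.0541]), 0.67)]
[0.56795885 0.17602769 0.088     ] [180.35227722  85.84238605]
[0.65154809 0.08863296 0.05      ] [312.15807894  72.5364336 ]
```

View pics/w2.png

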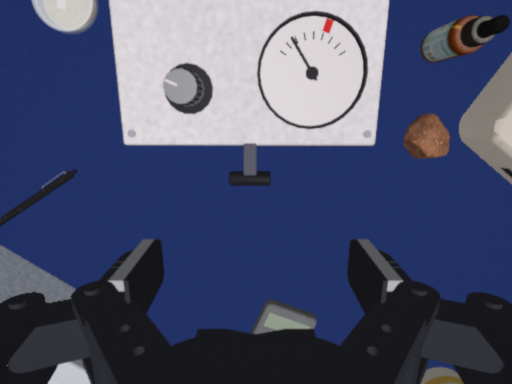

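The view shows the panel fully open, with the dial centre at (312,73), the pointer tip at (293,40), the red mark at (328,26) and the knob top at (181,87), as predicted. I'll measure the angles.

```bash
cat >> h.py <<'E'
a=np.radians(36.6); bx=np.array([np.cos(a),np.sin(a),0]);by=np.array([-np.sin(a),np.cos(a),0]);H=np.array([.680,.1845,.05]); K=H-.095*bx+.06*by
def dial(p):
    im=p['image'].astype(int); b,g,r=im[...,0],im[...,1],im[...,2]
    D0=H-.08*bx-.06*by; vv,uu=np.mgrid[:im.shape[0],:im.shape[1]]; W=ray(p,np.stack([uu,vv],-1).astype(float),.053)-D0
    rad=np.hypot(W[...,0],W[...,1])
    red=(r>150)&(g<80)&(b<80)&(rad<.065)
    # dial centre from black rim fit
    rim=((im.max(2)<70)&(rad>.046)&(rad<.062)).astype(np.uint8); q=W[rim>0][:,:2]
    A=np.c_[2*q,np.ones(len(q))]; s=np.linalg.lstsq(A,(q**2).sum(1),rcond=None)[0]; c=s[:2]
    V=W[...,:2]-c; rr=np.hypot(V[...,0],V[...,1]); ang=np.arctan2(-(V@by[:2]),V@bx[:2])
    m=V[red].mean(0); am=np.arctan2(-(m@by[:2]),m@bx[:2])
    k=(im.max(2)<110)&(rr>.010)&(rr<.026); ap=np.median(ang[k])
    print('centre off',c.round(4),'rim',len(q),'mark',am.round(3),np.hypot(*m).round(4),red.sum(),'ptr',ap.round(3),ang[k].std().round(3),k.sum(),'knob turn',2*(am-ap)); return am,ap
E
python3 - <<'E'
from h import *
p=imaging.get_image('wrist'); dial(p); s=monitor.observe(); dial(imaging.get_image('top'))
R0=np.array(s['ee_rot']); print('cam in tool',R0.T@(-np.array(p['R']).T@p['t']-s['position']),'j',s['joint_pos'].round(3) if hasattr(s['joint_pos'],'round') else s['joint_pos'],s['position'])
def yaw(R,t): return R@Rn.from_rotvec([0,0,t]).as_matrix()
Rn0=rot(-by[:2])
print(K, cmd([K[0],K[1],.15],yaw(Rn0,-.85)))
E
```

```text
centre off [-0.001   0.0006] rim 727 mark 0.305 0.0434 83 ptr -0.575 0.034 40 knob turn 1.7609572376886748
centre off [-0.0126  0.0027] rim 8 mark 0.39 0.0536 2 ptr 0.728 0.179 7 knob turn -0.6751135709105786
cam in tool [ 0.06717345  0.00032759 -0.14166527] j [0.011 0.283 1.664 0.    1.198 0.943] [0.53061127 0.07464242 0.2167775 ]
[0.56795885 0.17602769 0.05      ] [ 0.1507 -0.0985  0.1114 -0.002   0.0011 -0.5411]
```

step_arm(
  moves=[0.15,-0.098,0.111,-0.002,0.001,-0.55,-1,0.15,-0.098,0.111,-0.002,0.001,-0.55,-1,0.15,-0.098,0.111,-0.002,0.001,-0.55,-1,0.15,-0.098,0.111,-0.002,0.001,-0.55,-1,0.15,-0.098,0.111,-0.002,0.001,-0.55,-1,0.15,-0.098,0.111,-0.002,0.001,-0.55,-1,0.15,-0.098,0.111,-0.002,0.001,-0.55,-1,0.15,-0.098,0.111,-0.002,0.001,-0.55,-1,0.15,-0.098,0.111,-0.002,0.001,-0.55,-1],
)

```text
clock: 8.63
position: [0.5685, 0.1755, 0.1511]
ee_rot: [[0.071, 0.997, 0.002], [0.997, -0.071, -0.0], [-0.0, 0.002, -1.0]]
wrist_force: [1.0, -0.7, -0.0]
opening: 0.0854
grasp_force: 0.0
```

```bash
python3 - <<'E'
from h import *
p=imaging.get_image('wrist'); s=monitor.observe(); print(s['position'],K,s['joint_pos'][5])
print([(np.round(d['location'],4),d['confidence']) for d in models.spot_point(p,'knob_grip')[:2]])
im=p['image']; cv2.imwrite('pics/w3.png',im); print(proj(p,K+[0,0,.038]))
print(cmd([K[0],K[1],.060]), cmd([K[0],K[1],.060],rot(-by[:2])))
E
```

```text
[0.56869149 0.17546201 0.15138592] [0.56795885 0.17602769 0.05      ] 0.2556005782182064
[(array([0.567 , 0.1816, 0.0757]), 0.64)]
[254.20243889 204.84138751]
[ 0.0008 -0.0018  0.1526  0.      0.      0.    ] [ 0.0008 -0.0018  0.1526  0.0015 -0.0006  0.548 ]
```

View pics/w3.png

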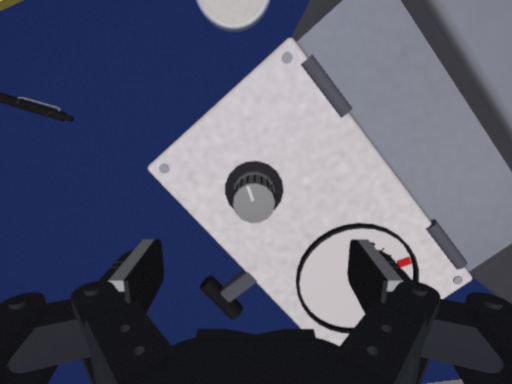

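The knob top is at (254,201), about 3 mm farther along tool x than predicted. That agrees with the network, so I correct for it, descend and grip.

step_arm(
  moves=[0.0055,-0.002,0.05,0,0,0,-1,0.0055,-0.002,0.1,0,0,0,-1,0.0055,-0.002,0.152,0,0,0,-1,0.0055,-0.002,0.152,0,0,0,-1,0.0055,-0.002,0.152,0,0,0,1,0.0055,-0.002,0.152,0,0,0,1,0.0055,-0.002,0.152,0,0,0,1,0.0055,-0.002,0.152,0,0,0,1,0.0055,-0.002,0.152,0,0,0,1,0.0055,-0.002,0.152,0,0,0,1,0.0055,-0.002,0.152,0,0,0,1,0.0055,-0.002,0.152,0,0,0,1],
)

```text
clock: 9.73
position: [0.5679, 0.1793, 0.0629]
ee_rot: [[0.068, 0.998, 0.003], [0.998, -0.068, 0.001], [0.001, 0.003, -1.0]]
wrist_force: [-4.6, 1.0, 10.0]
opening: 0.0272
grasp_force: 58.5
```

```bash
python3 - <<'E'
from h import *
p=imaging.get_image('wrist'); s=monitor.observe(); print(s['position'],s['opening'],s['grasp_force'],s['wrist_force'],s['joint_pos'])
dial(p)
E
```

```text
[0.56792615 0.17929948 0.06292736] 0.02742544162320212 58.47520709037781 [-5.31451638  0.79220114 10.28208486] [ 1.89925212e-01  5.43244781e-01  1.68577769e+00 -1.38806903e-04
  9.09087063e-01  2.58232217e-01]
centre off [-0.0011 -0.0001] rim 5672 mark nan nan 0 ptr -0.551 1.373 2806 knob turn nanh.py:30: RuntimeWarning: Mean of empty slice.
  m=V[red].mean(0); am=np.arctan2(-(m@by[:2]),m@bx[:2])
  ret = um.true_divide(
```

step_arm(
  moves=[0,0,0,0,0,0.07,1,0,0,0,0,0,0.14,1,0,0,0,0,0,0.21,1,0,0,0,0,0,0.28,1,0,0,0,0,0,0.35,1,0,0,0,0,0,0.42,1,0,0,0,0,0,0.49,1,0,0,0,0,0,0.56,1,0,0,0,0,0,0.63,1,0,0,0,0,0,0.7,1,0,0,0,0,0,0.77,1,0,0,0,0,0,0.84,1],
)

```text
clock: 10.78
position: [0.5698, 0.1776, 0.063]
ee_rot: [[0.984, 0.178, 0.007], [0.178, -0.984, -0.002], [0.006, 0.003, -1.0]]
wrist_force: [0.1, -7.9, 6.5]
opening: 0.0273
grasp_force: 58.5
```

step_arm(
  moves=[0,0,0,0,0,0.07,1,0,0,0,0,0,0.14,1,0,0,0,0,0,0.21,1,0,0,0,0,0,0.28,1,0,0,0,0,0,0.28,1,0,0,0,0,0,0.28,1,0,0,0,0,0,0.28,1],
)

```text
clock: 11.37
position: [0.5697, 0.1767, 0.063]
ee_rot: [[0.968, -0.253, 0.006], [-0.253, -0.968, -0.003], [0.007, 0.002, -1.0]]
wrist_force: [0.2, -11.1, 7.4]
opening: 0.0272
grasp_force: 58.7
```

```bash
python3 - <<'E'
from h import *
p=imaging.get_image('wrist'); s=monitor.observe(); print(s['position'],s['opening'],s['grasp_force'],s['wrist_force'],s['joint_pos'][5],s['ee_rot'][0])
dial(p); cv2.imwrite('pics/w4.png',p['image'])
E
```

```text
[0.56974168 0.17668807 0.06300394] 0.027335184109527826 58.65536034107208 [ -0.6923117  -10.11680818   8.08898022] 2.0174838981079195 [ 0.96752709 -0.25269042  0.00623505]
centre off [-0.0013  0.0009] rim 2993 mark nan nan 0 ptr 0.315 0.079 79 knob turn nanh.py:30: RuntimeWarning: Mean of empty slice.
  m=V[red].mean(0); am=np.arctan2(-(m@by[:2]),m@bx[:2])
  ret = um.true_divide(
```

View pics/w4.png

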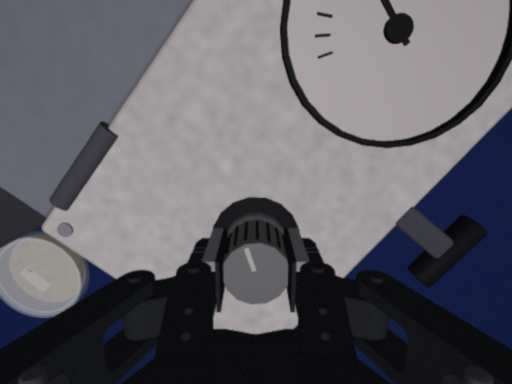

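The pointer is now at 0.315, with the mark at 0.305. Release, rise, and go above the handle.

step_arm(
  moves=[0,0,0,0,0,0,-1,0,0,0,0,0,0,-1,0,0,0,0,0,0,-1,0,0,0,0,0,0,-1,0,0,-0.06,0,0,0,-1,0,0,-0.12,0,0,0,-1,0,0,-0.18,0,0,0,-1,0,0,-0.245,0,0,0,-1,-0.01,0.05,-0.245,0,0,-0.07,-1,-0.02,0.1,-0.245,0,0,-0.14,-1,-0.02,0.15,-0.245,0,0,-0.21,-1,-0.02,0.183,-0.245,0,0,-0.28,-1],
)

```text
clock: 12.42
position: [0.5271, 0.0744, 0.2081]
ee_rot: [[0.982, 0.188, 0.003], [0.188, -0.982, -0.001], [0.003, 0.001, -1.0]]
wrist_force: [-0.6, -0.8, 0.2]
opening: 0.0855
grasp_force: 0.0
```

step_arm(
  moves=[0,0,0,0,0,-0.07,-1,0,0,0,0,0,-0.14,-1,0,0,0,0,0,-0.21,-1,0,0,0,0,0,-0.289,-1,0,0,0,0,0,-0.289,-1,0,0,0,0,0,-0.289,-1],
)

```text
clock: 12.92
position: [0.5284, 0.076, 0.2078]
ee_rot: [[0.806, 0.592, 0.003], [0.592, -0.806, 0.0], [0.003, 0.002, -1.0]]
wrist_force: [-0.2, -0.3, 0.1]
opening: 0.0852
grasp_force: 0.0
```

```bash
python3 - <<'E'
from h import *
p=imaging.get_image('wrist'); s=monitor.observe(); print(s['position'],s['ee_rot'],s['clock'])
dial(p)
print([(np.round(d['location'],4),d['confidence']) for d in models.spot_point(p,'handle')[:2]])
Ho=H-.186*bx-[0,0,.006]; print(Ho,proj(p,Ho)); cv2.imwrite('pics/w5.png',p['image'])
print(cmd([Ho[0],Ho[1],.0225],rot(-by[:2])))
E
```

```text
[0.52840174 0.07602932 0.20776902] [[ 8.05825701e-01  5.92143742e-01  3.27543707e-03]
 [ 5.92146574e-01 -8.05830267e-01  1.28728647e-04]
 [ 2.71567219e-03  1.83580599e-03 -9.99994627e-01]] 12.9667
centre off [-0.0009  0.0006] rim 732 mark 0.304 0.0432 88 ptr 0.289 0.03 41 knob turn 0.030516383672936187
[(array([ 0.7646, -0.0056,  0.0513]), 0.69), (array([0.5264, 0.0719, 0.0446]), 0.62)]
[0.53067595 0.07360217 0.044     ] [258.03173792 174.40991029]
[-1.000e-04  4.900e-03  3.088e-01  1.200e-03 -1.700e-03 -2.900e-03]
```

View pics/w5.png

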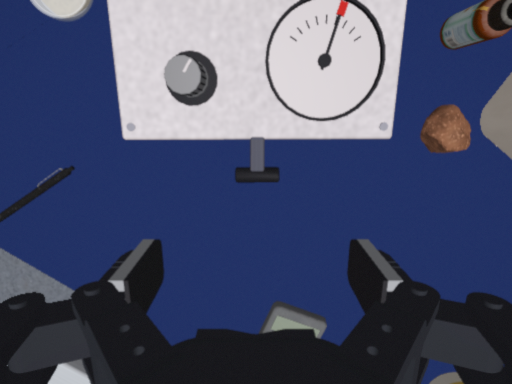

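The pointer lies along the red mark at (342,8), with under 1 mm residual. The handle is at (257,175), as predicted. Grip the handle.

step_arm(
  moves=[0,0.005,0.06,0,0,0,-1,0,0.005,0.12,0,0,0,-1,0,0.005,0.18,0,0,0,-1,0,0.005,0.23,0,0,0,-1,0,0.005,0.28,0,0,0,-1,0,0.005,0.306,0,0,0,-1,0,0.005,0.306,0,0,0,1,0,0.005,0.306,0,0,0,1,0,0.005,0.306,0,0,0,1,0,0.005,0.306,0,0,0,1,0,0.005,0.306,0,0,0,1,0,0.005,0.306,0,0,0,1],
)

```text
clock: 14.02
position: [0.5306, 0.0751, 0.0261]
ee_rot: [[0.805, 0.593, 0.004], [0.593, -0.805, 0.002], [0.005, 0.0, -1.0]]
wrist_force: [-2.7, 7.8, 3.1]
opening: 0.0427
grasp_force: 60.7
```

step_arm(
  moves=[0,0,0,0,0,0,1,0,0,0,0,0,0,1],
)

```text
clock: 14.18
position: [0.5306, 0.0751, 0.0261]
ee_rot: [[0.805, 0.593, 0.004], [0.593, -0.805, 0.002], [0.005, 0.0, -1.0]]
wrist_force: [-3.5, 7.2, 3.2]
opening: 0.0427
grasp_force: 60.7
```

```bash
python3 - <<'E'
from h import *
s=monitor.observe(); print(s['ee_rot'])
for r in arc(np.r_[np.linspace(np.pi/2,0,21),-.02]): print(r)
E
```

```text
[[ 8.04937735e-01  5.93345644e-01  4.02359935e-03]
 [ 5.93340637e-01 -8.04947692e-01  2.46998585e-03]
 [ 4.70434236e-03  3.99180180e-04 -9.99988855e-01]]
[0.0, -0.0]
[0.0, -0.024]
[0.002, -0.049]
[0.006, -0.073]
[0.012, -0.096]
[0.02, -0.119]
[0.029, -0.142]
[0.04, -0.163]
[0.053, -0.184]
[0.068, -0.204]
[0.084, -0.222]
[0.101, -0.239]
[0.12, -0.255]
[0.139, -0.269]
[0.16, -0.282]
[0.182, -0.293]
[0.205, -0.302]
[0.228, -0.309]
[0.252, -0.315]
[0.276, -0.318]
[0.3, -0.32]
[0.306, -0.32]
```

step_arm(
  moves=[0,0,-0.012,0,0,0,1,0,0,-0.024,0,0,0,1,0.002,0,-0.049,0,0,0,1,0.006,0,-0.073,0,0,0,1,0.012,0,-0.096,0,0,0,1,0.02,0,-0.119,0,0,0,1,0.029,0,-0.142,0,0,0,1,0.04,0,-0.163,0,0,0,1,0.053,0,-0.184,0,0,0,1,0.068,0,-0.204,0,0,0,1,0.084,0,-0.222,0,0,0,1,0.084,0,-0.222,0,0,0,1],
)

```text
clock: 15.18
position: [0.5717, 0.1054, 0.1605]
ee_rot: [[0.804, 0.594, 0.006], [0.594, -0.804, 0.002], [0.006, 0.001, -1.0]]
wrist_force: [-1.4, 4.3, -4.0]
opening: 0.0427
grasp_force: 62.9
```

step_arm(
  moves=[0.017,0,-0.017,0,0,0,1,0.036,0,-0.033,0,0,0,1,0.055,0,-0.047,0,0,0,1,0.076,0,-0.06,0,0,0,1,0.098,0,-0.071,0,0,0,1,0.121,0,-0.08,0,0,0,1,0.144,0,-0.087,0,0,0,1,0.168,0,-0.093,0,0,0,1,0.192,0,-0.096,0,0,0,1,0.21,0,-0.097,0,0,0,1,0.222,0,-0.097,0,0,0,1,0.222,0,-0.097,0,0,0,1],
)

```text
clock: 16.18
position: [0.6782, 0.1841, 0.2182]
ee_rot: [[0.804, 0.595, 0.005], [0.595, -0.804, 0.002], [0.005, 0.002, -1.0]]
wrist_force: [-3.0, 3.5, 5.1]
opening: 0.0423
grasp_force: 60.5
```

```bash
python3 - <<'E'
from h import *
s=monitor.observe(); q=H-.006*bx; print(s['position'],s['wrist_force'],'exp',q,(s['position']-q)@bx)
E
```

```text
[0.67821247 0.18411134 0.21820412] [-3.01011049  3.52823507  5.06161957] exp [0.6751831  0.18092265 0.05      ] 0.004333210848577665
```

step_arm(
  moves=[0.006,0,0,0,0,0,1,0.012,0,0,0,0,0,1,0.012,0,0,0,0,0,1,0.012,0,0,0,0,0,1],
)

```text
clock: 16.52
position: [0.6829, 0.1876, 0.2183]
ee_rot: [[0.803, 0.595, 0.004], [0.595, -0.803, 0.001], [0.004, 0.001, -1.0]]
wrist_force: [-4.2, 1.3, 6.0]
opening: 0.0426
grasp_force: 60.7
```

step_arm(
  moves=[0.005,0,0,0,0,0,1,0.01,0,0,0,0,0,1,0.01,0,0,0,0,0,1,0.01,0,0,0,0,0,1],
)

```text
clock: 16.85
position: [0.6829, 0.1876, 0.2181]
ee_rot: [[0.804, 0.595, -0.006], [0.595, -0.804, -0.005], [-0.008, 0.001, -1.0]]
wrist_force: [-17.5, -7.8, 14.7]
opening: 0.0423
grasp_force: 61.0
```

```bash
python3 - <<'E'
from h import *
s=monitor.observe(); print(s['position'],s['wrist_force']); 
for c in ('top','wrist'):
  p=imaging.get_image(c); print([(np.round(d['location'],4),d['confidence']) for d in models.spot_point(p,'handle')[:1]]); 
  if c=='wrist': cv2.imwrite('pics/w6.png',p['image'])
E
```

```text
[0.68287133 0.18761562 0.21808188] [-17.48348537  -7.80298554  14.7022126 ]
[(array([0.6747, 0.1822, 0.2362]), 0.6)]
[(array([0.6742, 0.179 , 0.2379]), 0.63)]
```

View pics/w6.png

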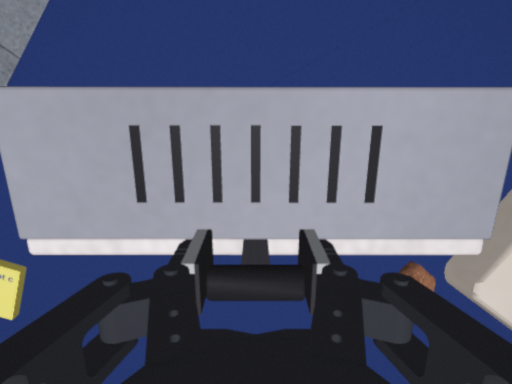

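The force rose to about 19 N with no movement, so the panel is on its stop. The view shows the handle in the grip and the white panel edge parallel to the box. Relax, release and lift.

step_arm(
  moves=[-0.008,0,0,0,0,0,1,-0.008,0,0,0,0,0,1,-0.008,0,0,0,0,0,-1,-0.008,0,0,0,0,0,-1,-0.008,0,0,0,0,0,-1,-0.008,0,0,0,0,0,-1,-0.008,0,0,0,0,0,-1,-0.008,0,-0.05,0,0,0,-1,-0.008,0,-0.1,0,0,0,-1,-0.008,0,-0.15,0,0,0,-1,-0.008,0,-0.2,0,0,0,-1,-0.008,0,-0.2,0,0,0,-1],
)

```text
clock: 18.05
position: [0.6874, 0.1882, 0.344]
ee_rot: [[0.804, 0.595, 0.015], [0.595, -0.804, 0.002], [0.013, 0.008, -1.0]]
wrist_force: [0.3, 0.0, 1.7]
opening: 0.0854
grasp_force: 0.0
```

```bash
python3 - <<'E'
from h import *
s=monitor.observe(); print(s['position'],s['wrist_force'],s['clock'])
p=imaging.get_image('wrist'); cv2.imwrite('pics/w7.png',p['image']); q=imaging.get_image('side')
print([(np.round(d['location'],4),d['confidence']) for x in (p,q) for d in models.spot_point(x,'handle')[:1]]); print(proj(p,H-.006*bx+[0,0,.186]))
for n in ['dropper_mid','rock_mid','dish_mid']: print(n,[(np.round(d['location'],3).tolist(),round(d['confidence'],2)) for d in models.spot_point(q,n)[:1]])
E
```

```text
[0.68739106 0.18819911 0.34395391] [0.29654354 0.00773079 1.71749781] 18.05
[(array([0.674 , 0.1778, 0.236 ]), 0.62), (array([0.6709, 0.1818, 0.2369]), 0.61)]
[252.34171032 206.6137633 ]
dropper_mid [([0.761, -0.007, 0.048], 0.87)]
rock_mid [([0.678, -0.061, 0.015], 0.72)]
dish_mid [([0.564, 0.336, 0.008], 0.8)]
```

View pics/w7.png

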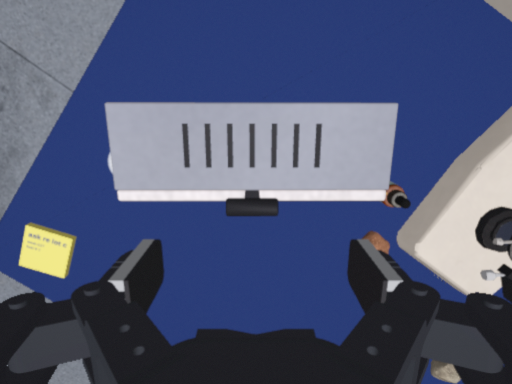

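The handle is at (252,207), against (252.3,206.6) predicted for shut. The panel is closed, the bystanders are in place and the arm is clear.

```bash
python3 -c "
from station import ticket
print(ticket.sign_off())"
```

```text
the job is handed in; nothing more can be done
None
```

I handed the job in at about 18 s, but sign-off returned no verdict: the panel is shut, the pointer measured under 1 mm from the mark before closing, and the bottle, rock and dish are within about 7 mm of where they started by the networks' readings.

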